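# Seat the quarter-turn cap of a water filter

## Task

Two water-filter housings stand bolted to the worktop. One is shut; the cap of the other was put back wrongly and sits too high, with its three ears resting on top of the collar beside their slots. Take that cap by its T-handle, turn it backward (anticlockwise seen from above) until its ears drop into the slots, then turn it forward (clockwise) to its stop so that it is locked fully home, and let go.

Things in the scene. Friction and masses are not known exactly. Their poses are not given: they have to be found in the camera images.
- housing: Filter housing whose cap is not seated, fixed: steel pot with 110 mm foot, grey collar 96 mm wide, two brass pipe stubs. Origin: on its axis at worktop height, z up. Under the collar a sloping floor lets the cap sink 3 mm as it turns 60 degrees clockwise from the slots; hard stop at about 63. Thin rib outside the collar: x axis; wide rib: 60 degrees clockwise of it (locked).
- collar (a point): Centre of that collar's flat top, 77 mm above the worktop; axes as the housing's. Bore 58 mm wide with three slots cut outward from it, each about 42 degrees wide, centred on the x axis and 120 degrees either side. The ears drop through when the cap's x axis is within about 10 degrees of this x axis; the cap then sinks 12.5 mm.
- cap_bar (a point): Centre of the loose white cap's T-bar: 56 mm along x, 16 wide, 24 high, 14 mm of air under it beside a 16 mm stem. Cap 53 mm wide, 2.5 mm play all round, 0.12 kg. Three 5 mm thick ears, 10 wide, reach 37 mm from the axis, at +x and 120 degrees either side. Starts 34 to 60 degrees clockwise of the slots, this point 122 mm above the worktop; 109.5 in the slots, 106.5 locked.
- shut_housing: The other housing, same to look at, its cap already locked home (bar centre 106.5 mm above the worktop); it needs nothing. Nothing of it moves. Origin on its axis at worktop height.

How it is judged (in metres and radians):
On the way:
1. the cap, turned back, has dropped into the slots: its bar centre less than 114 mm above the housing's foot and its x axis within 20 degrees of the housing's (z of cap_bar in the frame of housing below 0.114 m and angle between the x axis of cap_bar and the x axis of housing, either way round below 0.35 rad and horizontal distance between cap_bar and housing below 0.01 m), for 0.1 s.
At the end, for the whole second after the job is handed in: The cap sits in its housing, turned at least 45 degrees clockwise from the slots (its stop is at about 63), its bar centre less than 110 mm above the housing's foot and within 10 mm of its axis, tilted less than 10 degrees, and released (z of cap_bar in the frame of housing below 0.11 m and angle between the x axis of cap_bar and the x axis of housing, either way round above 0.785 rad and horizontal distance between cap_bar and housing below 0.01 m and angle between cap_bar's own z axis and vertical below 0.17 rad); the robot touches nothing.
It also fails if it takes over 38 s, if anything falls off the work surface, if the arm or the gripper's body presses on something with over 40 N, if the wrist force passes 120 N, or if a joint passes its speed limit or range.

## Robot

A 6-joint arm with a two-finger parallel gripper is mounted at the origin on a cart in front of the work surface, level with it; the furniture and walls round the work are solid. World frame = base frame: x ahead of the robot, y to its left, z up, the work surface at z = 0. Lengths are in m, angles in degrees, forces in N, time in s.
With the tool pointing down it reaches from about 0.25 to 0.725 m from the base axis. Payload 9.7 kg.
Tool frame: the origin (TCP) lies at the very end of the fingers, on their centre line; the grasp point (between the pads) lies 19 mm behind it; z points along the fingers, y is the line along which they close (so a half turn about z gives the same grasp; the last joint's range is limited). The gripper opens to 85 mm and grips with 20 to 120 N. Pads are 22 mm wide; open, the fingers measure 114 mm over their backs; the gripper's body (76 mm by 85 mm) begins 54 mm behind the grasp point. The pads swing forward as they close: fully open they stand 13 mm farther back than shut.
Start: joints at [-68.297, 4.979, 10.078, 95.1, 0, 90], TCP at [0.203, -0.511, 0.231] pointing down, gripper open.
Joint ranges: [-179.16, 179.16], [-48.56, 103.87], [-65.8, 70.77], [-126.05, 130.52], [-82.76, 87.17], [-180, 180]. Speed limits (degrees/s): [127.2, 127.2, 147.25, 180, 180, 180].

## Interface

Orientations are given as [roll, pitch, yaw] about the fixed x, y, z axes, in that order (R = Rz(yaw) Ry(pitch) Rx(roll)).
In Python, from workcell import arm, viewer gives the robot as it stands.
- The arm moves only by the tool drive_tool, never from a script. Its argument "plan" is a list of rows, each a list of 5 numbers: the gripper's target within -1 to 1 (fully open at 1, half-way at 0, shut at -1), then the shift along the tool's x, y, z as a fraction of full scale, then the turn about the tool's z as a fraction of full scale. In form: [[gripper, tx, ty, tz, spin], ...]. A call has 1 to 12 rows; each row shifts and turns the commanded pose from where the row before left it, along the tool's axes as they then stand; what a row does not reach is not made up. Full scale, the value 1, is 0.3 m for a shift and 90 degrees for a turn. A row lasts 1/12 s, in which the tool goes at most 41.7 mm and 7.16 degrees, less where a joint would pass 70% of its speed; a pose out of reach is approached as far as the arm can. A call with a number of a shift or a turn outside -1 to 1 is refused whole. A call with a gripper value outside its range is refused whole. The fingers move at their own pace and stop on an object; "grip_force" is the grip in N (left out, the last holds). Time passes only in rows, so rows that do not move let the fingers close. It gives the time, the measured TCP pose, the force, the opening and the grip force at its end, in the units of the state.
- arm.state(): the state, without advancing time (a new reading comes with each control period).
- viewer.capture(name): name is "scene" or "top" or "wrist"; returns a dict with "pixels" (420x560x3 uint8, blue, green, red), "range_z" (420x560 float32, m along the optical axis (not along the pixel's ray), 0 where there is no reading), "mtx" (3x3 intrinsics, pixels), "origin" and "orientation" of the camera in the world; the wrist camera has in their place "mount" (4x4, takes a point from camera to tool coordinates, whose origin is the TCP and whose axes are the flange's). Camera axes: x right, y down, z forward; pixel columns grow to the right and rows downward; lengths in m; the calibration is good to about 2 mm. A picture is of the moment at which its call begins: read the wrist's pose just before it.
- arm.hand_in(): hands the job in; it is judged then, once.
The state is a dict: "t": time; "qpos": joint angles; "qd": joint speeds; "effort": joint torques, N m; "eef_pos": TCP position; "ee_rot": TCP orientation; "force": force on the tool from outside, world axes, zero at the start; "moment": the same for the moment, N m; "gripper_width": finger opening in m; "gripper_force": force on a finger pad.
Only numpy, scipy, OpenCV 4.12 (cv2) and the standard library are available. Lean on these libraries where they do the work, as an engineer would, in place of code of your own. Each camera call takes 0.05 s, during which the arm holds its last target. There are 200 camera calls.

## Working session

There is one attempt and no reset: what is moved stays moved. The work goes in short steps, Python scripts to look and compute and a tool call to move; the robot and the scene stay as the last step left them, time stands still between calls to the robot, and variables do not carry over. Pictures are saved under pics/ and viewed, at most 10 in all, crops included, and the job is handed in when it is done.

Besides the shell and the picture viewer there is one more tool, called after "Request:" as a command line: name --pt "numbers of a row" for each row, then --argument value for the rest. drive_tool: Moves the arm, as the interface text tells. Shift numbers are shares of 0.3 m and turn numbers shares of 90 degrees, none past 1 either way. Its arguments: {"type":"object","properties":{"plan":{"type":"array","items":{"type":"array","items":{"type":"number","minimum":-1,"maximum":1}}},"grip_force":{"type":"number"}},"required":["plan"]}

```bash
mkdir -p pics; cat > h.py <<'E'
import numpy as np, cv2
from scipy.spatial.transform import Rotation as R
from workcell import arm, viewer
def cap(n):
    s=arm.state(); c=viewer.capture(n); K=c['mtx']; z=c['range_z']
    v,u=np.indices(z.shape); P=np.stack([(u-K[0,2])*z/K[0,0],(v-K[1,2])*z/K[1,1],z],-1)
    if 'mount' in c:
        P=P@c['mount'][:3,:3].T+c['mount'][:3,3]
        P=P@R.from_euler('xyz',s['ee_rot'],degrees=True).as_matrix().T+s['eef_pos']
    else:
        o=np.array(c['orientation']); M=o if o.shape==(3,3) else (R.from_euler('xyz',o,degrees=True).as_matrix() if o.size==3 else None)
        P=P@M.T+c['origin']
    P[z==0]=np.nan
    return c,P
E
python3 - <<'E'
from h import *
print(arm.state())
a,P=cap('top'); print(a['origin'],a['orientation'],a['mtx']); b,Q=cap('scene')
cv2.imwrite('pics/top.png',a['pixels']);cv2.imwrite('pics/scene.png',b['pixels'])
np.savez('d.npz',P=P,Q=Q,a=a['pixels'])
print(np.nanmedian(P[...,2]))
E
```

```text
{'t': 0.0, 'qpos': array([-6.82993833e+01,  5.01099298e+00,  1.00329340e+01,  9.51011748e+01,
        1.66139455e-04,  9.00005308e+01]), 'qd': array([-0.01343629,  0.02161526, -0.013077  ,  0.03685423,  0.01415099,
       -0.03775731]), 'effort': array([-4.85359778e-04, -5.20391929e+01,  4.64796388e+01,  1.64194970e-02,
       -1.49154562e-05, -1.67100279e-05]), 'eef_pos': array([ 0.20327422, -0.51078731,  0.2305705 ]), 'ee_rot': array([-1.79920766e+02, -1.65405280e-04,  2.17000857e+01]), 'force': array([0.00769364, 0.12115877, 0.50298903]), 'moment': array([-0.05698799, -0.02011895,  0.02340899]), 'gripper_force': 0.0, 'gripper_width': 0.08519969154459692}
[ 0.35289699 -0.01702823  0.92087291] [-170.61106326    2.37784462  -89.85799523] [[505.54306932   0.         281.09780182]
 [  0.         505.54306932 216.02845083]
 [  0.           0.           1.        ]]
-0.0012399439225931896
```

View pics/top.png

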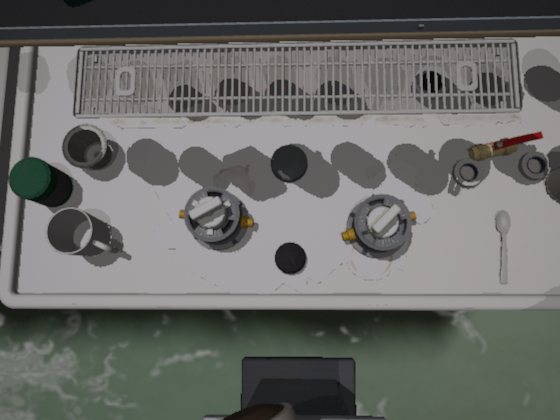

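View pics/scene.png

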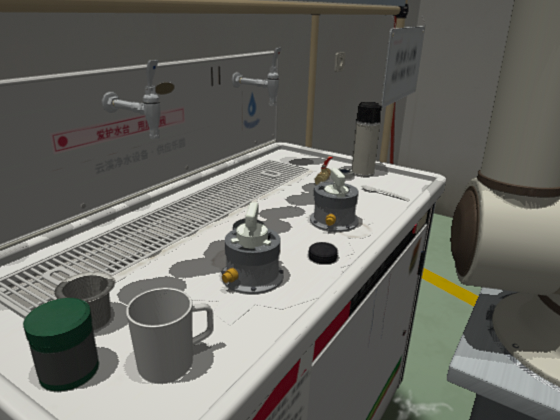

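The top view shows two housings, at px (212,213) and (382,222). The left cap looks higher, with an ear visible on top of its collar. I'll measure both bars and collars next.

```bash
python3 - <<'E'
from h import *
d=np.load('d.npz');P=d['P'];a=d['a']
for n,(u,v) in dict(L=(212,214),R=(382,222)).items():
    W=P[v-45:v+45,u-45:u+45].reshape(-1,3); W=W[~np.isnan(W[:,2])]
    z=W[:,2]; zt=np.percentile(z,99.5); B=W[z>zt-.008]; 
    r=cv2.minAreaRect((B[:,:2]*1000).astype(np.float32)); 
    C=W[(z>.070)&(z<.082)]
    c=cv2.minEnclosingCircle((C[:,:2]*1000).astype(np.float32))
    print(n,'top',zt,len(B),'bar',r,'mean',B[:,:2].mean(0),'collar',c,np.median(C[:,2]))
    # axis of bar
    w,V=np.linalg.eigh(np.cov(B[:,:2].T)); print('axis deg',np.degrees(np.arctan2(V[1,1],V[0,1])))
    cv2.imwrite(f'pics/{n}.png',cv2.resize(a[v-50:v+50,u-50:u+50],(600,600),interpolation=cv2.INTER_CUBIC))
E
python3 -c "
import cv2,numpy as np
cv2.imwrite('pics/LR.png',cv2.resize(np.hstack([cv2.imread('pics/L.png'),cv2.imread('pics/R.png')]),(800,400)))"
```

```text
L top 0.1344388143192613 351 bar ((497.4300537109375, 137.4467010498047), (16.744604110717773, 55.773895263671875), 28.40313720703125) mean [0.4966994  0.13691295] collar ((498.0273132324219, 136.12167358398438), 49.403541564941406) 0.07652522696457298
axis deg 118.09514699045104
R top 0.11937346223787342 353 bar ((481.2565612792969, -152.0478057861328), (15.74255657196045, 55.65921401977539), 44.56767272949219) mean [ 0.48097267 -0.15176772] collar ((483.0845947265625, -152.51034545898438), 49.32943344116211) 0.07693406386799073
axis deg 134.62435256040436
```

View pics/LR.png

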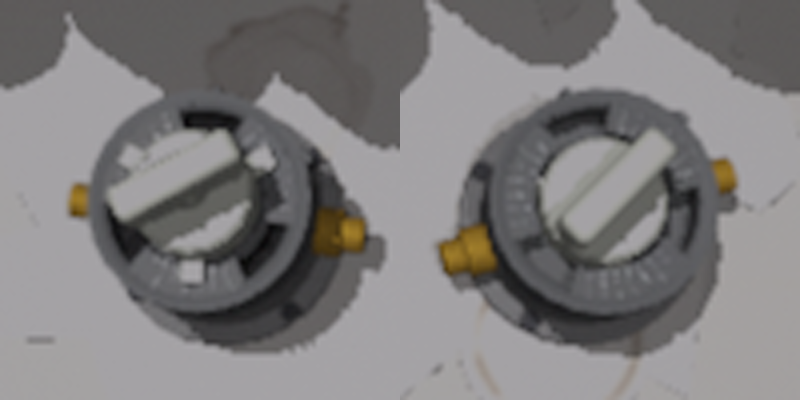

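Left is the loose cap: bar top at 134 mm, bar centre (0.497, 0.137), x axis about -62°, slots near -2°. The right housing's bar top is at 119 mm, so it is shut. I'll move above the left one.

Request:
drive_tool --pt "1 0.095 -0.0913 0 0" --pt "1 0.095 -0.0913 0 0" --pt "1 0.095 -0.0913 0 0" --pt "1 0.095 -0.0913 0 0" --pt "1 0.095 -0.0913 0 0" --pt "1 0.095 -0.0913 0 0" --pt "1 0.095 -0.0913 0 0" --pt "1 0.095 -0.0913 0 0" --pt "1 0.095 -0.0913 0 0" --pt "1 0.095 -0.0913 0 0" --pt "1 0.095 -0.0913 0 0" --pt "1 0.095 -0.0913 0 0"

```text
t: 1.1
eef_pos: [0.3998, -0.0772, 0.2313]
ee_rot: [180.0, -0.0, 21.7]
force: [1.4, -0.6, -0.3]
gripper_width: 0.0854
gripper_force: 0.0
```

Request:
drive_tool --pt "1 0.095 -0.0913 0 0" --pt "1 0.095 -0.0913 0 0" --pt "1 0.095 -0.0913 0 0" --pt "1 0.095 -0.0913 0 0" --pt "1 0.095 -0.0913 0 0" --pt "1 0.095 -0.0913 0 0" --pt "1 0 0 0 -0.076" --pt "1 0 0 0 -0.076" --pt "1 0 0 0 -0.076" --pt "1 0 0 0 -0.076" --pt "1 0 0 0 -0.076" --pt "1 0 0 0 -0.076"

```text
t: 2.1
eef_pos: [0.4976, 0.1368, 0.2309]
ee_rot: [-180.0, 0.0, 63.1]
force: [-0.3, -0.0, 1.0]
gripper_width: 0.0852
gripper_force: 0.0
```

Request:
drive_tool --pt "1 0 0 0 -0.076" --pt "1 0 0 0 -0.076" --pt "1 0 0 0 -0.076" --pt "1 0 0 0 -0.076" --pt "1 0 0 0 -0.076" --pt "1 0 0 0 -0.076" --pt "1 0 0 0 -0.076" --pt "1 0 0 0 -0.076" --pt "1 0 0 0 0" --pt "1 0 0 0 0"

```text
t: 2.93
eef_pos: [0.4976, 0.1367, 0.231]
ee_rot: [-180.0, -0.0, 117.2]
force: [-0.9, 0.3, -1.2]
gripper_width: 0.0853
gripper_force: 0.0
```

```bash
python3 - <<'E'
from h import *
s=arm.state();print(s['t'],s['qpos'],s['eef_pos'],s['ee_rot'])
a,P=cap('wrist');cv2.imwrite('pics/w.png',a['pixels'])
W=P.reshape(-1,3); W=W[~np.isnan(W[:,2])]; W=W[np.hypot(W[:,0]-.498,W[:,1]-.136)<.06]
z=W[:,2]; B=W[(z>.125)&(z<.14)]
print(np.median(B[:,2]),len(B),cv2.minAreaRect((B[:,:2]*1000).astype(np.float32)))
C=W[(z>.070)&(z<.08)]; print(cv2.minEnclosingCircle((C[:,:2]*1000).astype(np.float32)),len(C))
# slots: deep points at radius 31-36
c=np.array([.498,.136]); A=np.degrees(np.arctan2(*(W[:,:2]-c).T[::-1])); r=np.hypot(*(W[:,:2]-c).T)
m=(r>.031)&(r<.037); h=[(int(k),round(1000*float(np.median(z[m&(A>=k)&(A<k+6)])),0)) if (m&(A>=k)&(A<k+6)).any() else (int(k),None) for k in range(-180,180,6)]
print(h)
E
```

```text
2.9333 [1.53639613e+01 3.35084614e-01 5.22693317e+00 9.49234796e+01
 1.40017768e-03 7.81174794e+01] [0.4976073  0.13673443 0.23100214] [-1.79969335e+02 -7.88317713e-03  1.17246479e+02]
0.1337099230536421 1530 ((498.0951843261719, 139.67327880859375), (15.995563507080078, 54.757362365722656), 28.56141471862793)
((498.8445129394531, 137.48495483398438), 49.451995849609375) 4090
[(-180, 319.0), (-174, 78.0), (-168, 77.0), (-162, 77.0), (-156, 78.0), (-150, 65.0), (-144, 65.0), (-138, 65.0), (-132, 65.0), (-126, 65.0), (-120, 65.0), (-114, 65.0), (-108, 77.0), (-102, 78.0), (-96, 77.0), (-90, 77.0), (-84, 77.0), (-78, 77.0), (-72, None), (-66, None), (-60, None), (-54, None), (-48, None), (-42, 77.0), (-36, 77.0), (-30, 77.0), (-24, 65.0), (-18, 65.0), (-12, 64.0), (-6, 65.0), (0, 65.0), (6, 64.0), (12, 76.0), (18, 77.0), (24, 77.0), (30, 77.0), (36, 77.0), (42, 77.0), (48, 320.0), (54, 316.0), (60, 318.0), (66, 79.0), (72, 77.0), (78, 77.0), (84, 77.0), (90, 65.0), (96, 65.0), (102, 65.0), (108, 65.0), (114, 65.0), (120, 64.0), (126, 65.0), (132, 77.0), (138, 77.0), (144, 77.0), (150, 77.0), (156, 77.0), (162, 80.0), (168, 319.0), (174, 315.0)]
```

View pics/w.png

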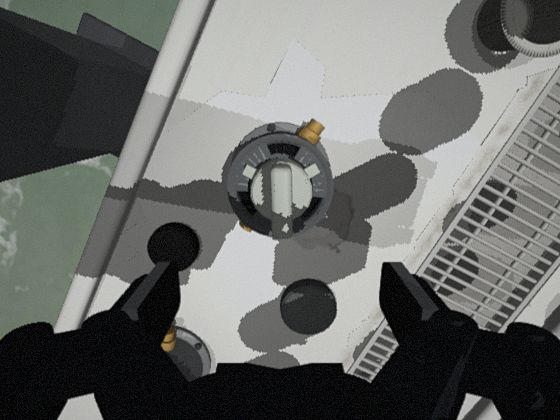

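The wrist view shows the cap at px (282,185), with its bar along tool x. From depth, the slots are centred at about -8°, 111° and -129°, and the collar axis is at (0.4985, 0.137). That means about 53° anticlockwise to the drop. I'll descend and cage the bar loosely so the cap can fall.

Request:
drive_tool --pt "1 0 0.003 0.107 -0.01" --pt "1 0 0 0.107 0" --pt "1 0 0 0.107 0" --pt "1 0 0 0.106 0" --pt "-0.55 0 0 0 0" --pt "-0.55 0 0 0 0" --pt "-0.55 0 0 0 0" --pt "-0.55 0 0 0 0" --pt "-0.55 0 0 0 0" --pt "-0.55 0 0 0 0" --pt "-0.55 0 0 0 0" --pt "-0.55 0 0 0 0" --grip_force 20

```text
t: 3.98
eef_pos: [0.4987, 0.1372, 0.1037]
ee_rot: [180.0, 0.0, 118.4]
force: [-0.8, 0.7, -0.1]
gripper_width: 0.0194
gripper_force: 0.0
```

Request:
drive_tool --pt "-0.55 0 0 0 -0.054" --pt "-0.55 0 0 0 -0.054" --pt "-0.55 0 0 0 -0.054" --pt "-0.55 0 0 0 -0.054" --pt "-0.55 0 0 0 -0.054" --pt "-0.55 0 0 0 -0.054" --pt "-0.55 0 0 0 -0.054" --pt "-0.55 0 0 0 -0.054" --pt "-0.55 0 0 0 -0.054" --pt "-0.55 0 0 0 -0.054" --pt "-0.55 0 0 0 -0.054" --pt "-0.55 0 0 0 -0.03"

```text
t: 4.98
eef_pos: [0.4984, 0.1372, 0.1032]
ee_rot: [180.0, -0.0, 174.8]
force: [-0.2, -0.1, -0.3]
gripper_width: 0.0194
gripper_force: 0.0
```

```bash
cat > m.py <<'E'
from h import *
s=arm.state();print(s['t'],s['eef_pos'],s['ee_rot'],s['force'],s['gripper_width'])
for n in ('wrist','top'):
    a,P=cap(n); cv2.imwrite(f"pics/{n}{s['t']:.2f}.png",a['pixels'])
    W=P.reshape(-1,3); W=W[~np.isnan(W[:,2])]; W=W[np.hypot(W[:,0]-.4985,W[:,1]-.137)<.03]
    px=np.nan
    z=W[:,2]
    if n=='wrist': z=z; 
    B=W[(z>.112)&(z<.14)]
    if len(B)>20: print(n,len(B),np.percentile(B[:,2],[10,50,90]),cv2.minAreaRect((B[:,:2]*1000).astype(np.float32)))
E
python3 m.py; ls pics
```

```text
4.9833 [0.49843691 0.13719572 0.10324588] [ 1.79999996e+02 -7.77693218e-03  1.74785688e+02] [-0.17984357 -0.10467027 -0.2770938 ] 0.019411792798353082
wrist 6996 [0.11926532 0.12267675 0.1320021 ] ((495.0009765625, 137.44525146484375), (39.37852096557617, 50.51893997192383), 45.46915054321289)
top 113 [0.11674667 0.11999883 0.12198326] ((481.8232116699219, 128.5455322265625), (15.134504318237305, 36.213748931884766), 27.55935287475586)
L.png
LR.png
R.png
scene.png
top.png
top4.98.png
w.png
wrist4.98.png
```

View pics/wrist4.98.png

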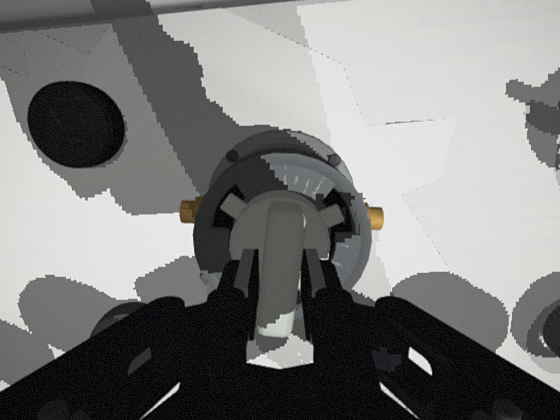

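The bar is caged at px (285,270), and the ears at (232,205) and (335,213) look to be over or in the dark slots. I'll check their heights.

```bash
cat > m2.py <<'E'
from h import *
s=arm.state();a,P=cap('wrist')
print(s['t'],s['ee_rot'][2])
print('bar',[np.round(P[v,284]*1000) for v in (215,235,260)])
W=P.reshape(-1,3); W=W[~np.isnan(W[:,2])]; d=W[:,:2]-[.4985,.137]; r=np.hypot(*d.T); A=np.degrees(np.arctan2(d[:,1],d[:,0]))
m=(r>.031)&(r<.036)&(W[:,2]<.1)
for k in range(-180,180,5):
    q=m&(A>=k)&(A<k+5)
    if q.sum()>3: print((k,int(1000*np.median(W[q,2]))),end=' ')
B=W[(W[:,2]>.112)&(r<.03)]
c=W[(r<.035)&(W[:,2]>.1)]
u=np.abs(np.diff(a['pixels'][235,240:330].astype(int).sum(1)))
print(a['pixels'][225,255:320].sum(1))
E
python3 m2.py
```

```text
5.0833 174.5589339157044
bar [array([471., 142., 113.]), array([476., 141., 122.]), array([487., 140., 122.])]
(-180, 77) (-175, 77) (-170, 77) (-165, 77) (-160, 77) (-155, 77) (-150, 64) (-145, 64) (-140, 69) (-135, 69) (-130, 69) (-125, 69) (-120, 64) (-115, 64) (-110, 73) (-105, 77) (-100, 77) (-95, 77) (-90, 77) (-85, 77) (-80, 77) (-75, 77) (-70, 77) (55, 62) (60, 76) (65, 76) (70, 77) (75, 76) (80, 77) (85, 76) (90, 74) (95, 64) (100, 69) (105, 69) (110, 69) (115, 65) (120, 64) (125, 65) (130, 77) (135, 77) (140, 77) (145, 77) (150, 77) (155, 77) (160, 77) (165, 77) (170, 77) (175, 77) [275 265 268 251 240 275 257 264 270 258 258 236 226 237 243 261 248 268
 265 270 262 257 255 284 263 257 255 260 263 257 266 273 256 260 258 263
 256 254 260 256 259 249 243 253 239 243 239 233 232 243 264 275 256 264
 269 262 268 255 266 265 259 253 258 267 272]
```

The cap has dropped: bar top at 122 mm, ear tops at 69 mm, cap x about -11°. After a short wait I'll lower slightly and turn it clockwise.

Request:
drive_tool --pt "-0.55 0 0 0.01 0" --pt "-0.55 0 0 0.01 0" --pt "-0.55 0 0 0 0.07" --pt "-0.55 0 0 0 0.07" --pt "-0.55 0 0 0 0.07" --pt "-0.55 0 0 0 0.07" --pt "-0.55 0 0 0 0.07" --pt "-0.55 0 0 0 0.07" --pt "-0.55 0 0 0 0.07" --pt "-0.55 0 0 0 0.07" --pt "-0.55 0 0 0 0.07" --pt "-0.55 0 0 0 0.07"

```text
t: 6.13
eef_pos: [0.4983, 0.1371, 0.0967]
ee_rot: [-180.0, -0.0, 111.1]
force: [0.0, -0.3, 0.5]
gripper_width: 0.0192
gripper_force: 0.2
```

Request:
drive_tool --pt "-0.55 0 0 0 0.03" --pt "-0.55 0 0 0 0.03" --pt "-0.55 0 0 0 0"

```text
t: 6.38
eef_pos: [0.4984, 0.1372, 0.0968]
ee_rot: [-180.0, -0.0, 106.0]
force: [-0.2, -0.8, -0.7]
gripper_width: 0.0194
gripper_force: 0.1
```

```bash
python3 m2.py; python3 -c "
from h import *
s=arm.state();print(s['force'],s['moment'],s['gripper_width'])"
```

```text
6.3833 105.95192900373081
bar [array([493., 165., 105.]), array([494., 161., 120.]), array([497., 151., 119.])]
(-180, 77) (-175, 77) (-170, 77) (-165, 77) (-160, 77) (-155, 77) (-150, 64) (-145, 64) (-140, 64) (-95, 77) (-90, 77) (-10, 64) (-5, 64) (0, 64) (5, 64) (15, 77) (20, 77) (25, 77) (30, 77) (35, 77) (40, 77) (45, 77) (50, 77) (55, 77) (60, 77) (65, 77) (70, 77) (75, 77) (80, 77) (85, 77) (90, 76) (95, 64) (100, 64) (105, 64) (110, 64) (115, 64) (120, 64) (125, 64) (130, 72) (135, 76) (140, 77) (145, 77) (150, 77) (155, 77) (160, 77) (165, 77) (170, 77) (175, 77) [216 237 262 265 309 344 337 344 346 352 360 364 375 377 373 373 392 398
 400 409 405 407 415 434 437 440 451 421 346 352 340 350 424 370 304 312
 408 617 604 599 604 594 605 598 594 602 605 603 602 602 594 605 612 602
 592 604 605 602 598 599 613 592 615 576 492]
[-0.2715506  -0.02092245 -0.54192482] [ 0.08947804 -0.01881267  0.00399359] 0.018991697321432247
```

Request:
drive_tool --pt "-0.55 0 0 0 0.03" --pt "-0.55 0 0 0 0.03" --pt "-0.55 0 0 0 0"

```text
t: 6.68
eef_pos: [0.4981, 0.1374, 0.0969]
ee_rot: [-180.0, -0.0, 100.7]
force: [-2.1, 1.7, 0.1]
gripper_width: 0.019
gripper_force: 3.7
```

```bash
python3 -c "
from h import *
s=arm.state();print(s['force'],s['moment'],s['ee_rot'],s['gripper_width'])"
```

```text
[-2.07910912  1.68747239  0.05976483] [0.30140287 0.39679616 0.06822396] [-1.79950027e+02 -3.40765365e-02  1.00693248e+02] 0.01904589545693373
```

Pad force and moment have risen, so the cap is at its stop. I'll release it and retreat.

Request:
drive_tool --pt "-0.55 0 0 0 -0.05" --pt "0.3 0 0 0 0" --pt "0.3 0 0 0 0" --pt "0.3 0 0 0 0" --pt "0.3 0 0 0 0" --pt "0.3 0 0 0 0" --pt "0.3 0 0 -0.1 0" --pt "0.3 0 0 -0.1 0" --pt "0.3 0 0 -0.1 0" --pt "0.3 0 0 -0.1 0" --pt "0.3 0 0 0 0" --pt "0.3 0 0 0 0"

```text
t: 7.68
eef_pos: [0.4993, 0.1374, 0.2189]
ee_rot: [179.8, 0.0, 105.2]
force: [-0.0, 1.1, -0.3]
gripper_width: 0.0558
gripper_force: 0.0
```

```bash
python3 m.py
```

```text
7.6833 [0.49931755 0.13740619 0.21890845] [1.79809856e+02 2.99059303e-05 1.05206097e+02] [-0.04027487  1.07000784 -0.26001715] 0.05580088374388649
wrist 1477 [0.11667942 0.11849334 0.11954126] ((497.3580322265625, 138.337158203125), (16.03920555114746, 55.15771484375), 20.08209228515625)
top 199 [0.11472832 0.11762867 0.11968254] ((500.08514404296875, 127.03463745117188), (16.499221801757812, 35.685752868652344), 20.483196258544922)
```

Bar top is at 118.5 mm (centre 106.5), and the axis is at -70°, about 62° clockwise of the slots. The cap is locked and released.

```bash
python3 -c "
from h import *
print(arm.hand_in())"
```

```text
the job is handed in; nothing more can be done
None
```

I turned the loose cap back until it dropped into its slots, turned it clockwise about 62° to its stop (bar centre about 106.5 mm up), released it and handed the job in; no verdict was returned.

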